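# Unclamp a corner bracket and hold it up to the inspection camera

## Robot

A 6-joint arm with a two-finger parallel gripper is mounted at the origin on a cart in front of the work surface, level with it; the furniture and walls round the work are solid. World frame = base frame: x ahead of the robot, y to its left, z up, the work surface at z = 0. Lengths are in mm, angles in rad, forces in N, time in s.
With the tool pointing down it reaches from about 275 to 750 mm from the base axis. Payload 10.2 kg.
Tool frame: the origin (TCP) lies between the finger pads; the fingertips stand 8 mm ahead of it and the grasp point (between the pads) lies 11 mm behind it; z points along the fingers, x is the direction in which the jaws open and shut, and the axes are right-handed (so a half turn about z gives the same grasp; the last joint's range is limited). The gripper opens to 85 mm and grips with 20 to 120 N. Pads are 22 mm wide; open, the fingers measure 114 mm over their backs; the gripper's body (76 mm by 85 mm) begins 54 mm behind the grasp point. The pads swing forward as they close: fully open they stand 13 mm farther back than shut.
Start: joints at [0.908, 0.313, 1.498, -0, 1.331, -0.223], TCP at [223.536, 475.04, 217.194] pointing down, gripper open.
Joint ranges: [-2.94, 2.94], [-0.97, 2.17], [0.19, 2.56], [-1.23, 4.37], [0.02, 3.11], [-2.88, 2.88]. Speed limits (rad/s): [2.39, 2.39, 3.01, 3.14, 3.14, 3.14].

## Interface

Orientations are given as a unit quaternion [w, x, y, z].
In Python, from rig import sense, eyes, ctrl gives the robot as it stands.
- The arm moves only by the tool move_arm, never from a script. Its argument "rows" is a list that holds one entry, the list of rows, each a list of 5 numbers: the shift along the tool's x, y, z in mm, then the turn about the tool's z in units of 6 degrees (1.0 is 6 degrees), then the gripper command: -1 is shut, 1 is fully open, values between are in proportion. In form: [[[dx, dy, dz, roll, jaw], ...]]. A call has 1 to 12 rows; each row is the pose to reach, as a shift and turn from the pose measured when the call began, along the tool's axes at that moment; what a row does not reach only later rows make up. A row lasts 1/8 s, in which the tool goes at most 62.5 mm and 10.7 degrees, less where a joint would pass 70% of its speed; a pose out of reach is approached as far as the arm can. A call with a gripper value outside its range is refused whole. The fingers move at their own pace and stop on an object; "squeeze" is the grip in N (left out, the last holds). Time passes only in rows, so rows that repeat a pose let the fingers close. It gives the time, the measured TCP pose, the force and the opening at its end, in the units of the state.
- sense(): the state, without advancing time (a new reading comes with each control period).
- eyes.capture(name): name is "scene" or "top" or "wrist"; returns a dict with "color" (384x512x3 uint8, blue, green, red), "vertical_fov" (degrees; the focal length in pixels is half the picture's height over the tangent of half this angle, whatever the lens; pixels are square), "cx", "cy" (the principal point, pixels), "xyz" and "attitude" of the camera in the world. Camera axes: x right, y down, z forward; pixel columns grow to the right and rows downward; lengths in mm; the calibration is good to about 2 mm. A picture is of the moment at which its call begins. There is no depth.
- ctrl.finish_job(): hands the job in, once; it reports no verdict.
The state is a dict: "time_s": time; "joints": joint angles; "dq": joint speeds; "tau": joint torques, N m; "eef_pos": TCP position; "ee_rot": TCP orientation; "force": force on the tool from outside, world axes, zero at the start; "wrist_torque": the same for the moment, N m; "grip_width": opening from 0.0 (shut) to 1.0 (fully open).
Only numpy, scipy, OpenCV 4.12 (cv2) and the standard library are available. Lean on these libraries where they do the work, as an engineer would, in place of code of your own. Each camera call takes 0.05 s, during which the arm holds its last target. There are 200 camera calls.

## Task

The corner bracket in the clamping fixture is due for its picture: swing the clamp's blue handle fully back so that the hold-down arm stands clear of the bracket, then lift the bracket off its two locating pins. Hold it up in the air in front of the inspection camera, standing leg up, with the flat drilled outer face square to the lens, centred on the lens axis and 13 cm from the glass, and finish while still holding it there steadily, with the clamp left open. Do not shift the camera, the spare brackets in the tray, the oil dropper or the grease pot.

Things in the scene. Friction and masses are not known exactly. Their poses are not given: they have to be found in the camera images.
- bracket: aluminium L-shaped corner bracket, 44 mm wide (y), 8 mm thick, 110 g. Origin: mid-width, in the plane of the flat drilled outer face, under the foot; +x out of that face, z up the leg. Leg: x -8..0, z 0..64 mm; foot: x -56..0, z 0..8 mm. Two 9 mm holes in the leg (z 22 and 44 mm), two in the foot (x -26, y +-12 mm) over the pins. Grip the leg from above, e.g. by side edges, 44 mm apart along y
- drilled_face (a point): the middle of the bracket's drilled outer face, on that face 36 mm above the underside of the foot; axes as the bracket's, +x straight out of the face. This is the point to bring to the focus
- fixture: fixed dark steel plate 180x90x12 mm (x,y,z), origin under its centre. The bracket's foot lies on it (z 12 mm), axes parallel, drilled face at x +70 mm, over two 7 mm pins (x 44, y +-12 mm) 13 mm tall. Toggle clamp on the -x side: hold-down arm 16 mm wide, pivot at x -30, z 45 mm, rubber tip on the foot at x 25 mm; it moves only with the handle; open it stands up, top 120 mm above the table
- clamp_handle (a joint): angle of the clamp's handle: 0 = upright, clamped; it grows as the handle is swung back towards the fixture's -x, away from the bracket, to its stop at 1.15 rad. It stays where it is left (about 4 N at the grip move it). The arm turns up 1.5 times as far and is clear of the bracket from about 0.85 rad on
- clamp_pivot (a point): the axis of the handle's hinge: it runs along the fixture's y through this point, 50 mm above the table at x = -52 mm in the fixture's frame; axes as the fixture's
- handle_grip (a point): the middle of the handle's blue grip: a round upright grip 16 to 19 mm thick, 65 mm long, its end 27 mm beyond this point; this point lies 85 mm from the hinge axis, so it moves on an arc of 85 mm radius (135 mm above the table when clamped)
- camera_stand: the fixed camera stand: grey base 130x120x14 mm, origin under its centre; post at x +30 mm, 334 mm high; the head looks over the base's -x edge, its tilt hinge at x -50 mm, 290 mm above the table, the lens glass 65 mm ahead of the hinge
- lens (a point): middle of the front glass of the inspection camera, inside a white ring light 67 mm across on a grey box-shaped head on a post; it looks along its own -x axis, which dips about 17 to 35 degrees below level, roughly towards the robot; y lies level. The head is stiff in its tilt hinge
- focus (a point): the point in the air on the lens axis 130 mm in front of the glass, where the bracket's drilled face has to be; axes as the lens's. With the face square to the lens, the bracket's x axis is parallel to this x axis (pointing to the lens) and the bracket's y axis to this y axis
- bracket_2: spare bracket of the same shape, in the grey tray at the left; to be left alone
- bracket_3: another spare bracket in the tray; to be left alone
- oil_dropper: brown bottle with a red spout, 30 mm wide, 104 mm high, standing on the desk; origin under its centre; to be left alone
- grease_pot: round grey tin, 57 mm wide, 32 mm high, on the counter right of the camera; origin under its centre; to be left alone
There are look-alikes about, which are no part of the job. Leave any yellow look-alike of the bracket alone.

How it is judged:
By the outcome, as a careful person would: the job done as asked, in the order asked, and still so for the second after the job is handed in, while the arm keeps its last pose, push and grip.
It also fails if it takes over 54 s, if anything falls off the work surface, if the arm or the gripper's body presses on something with over 40 N, if the wrist force passes 120 N, or if a joint passes its speed limit or range.

## Working session

There is one attempt and no reset: what is moved stays moved. The work goes in short steps, Python scripts to look and compute and a tool call to move; the robot and the scene stay as the last step left them, time stands still between calls to the robot, and variables do not carry over. Pictures are saved under pics/ and viewed, about 8 in all and at most 12, crops included, and the job is handed in when it is done.

Besides the shell and the picture viewer there is one more tool, called as a command line: name --argument value ..., lists and objects as JSON in quotes. move_arm: Moves the arm, as the interface text tells. Its arguments: {"type":"object","properties":{"rows":{"type":"array","items":{"type":"array","items":{"type":"array","items":{"type":"number"}}}},"squeeze":{"type":"number"}},"required":["rows"]}

```bash
ls; mkdir -p pics; python3 - <<'E'
from rig import sense, eyes
import cv2, json
s=sense(); print(s)
for n in("scene","top"):
    c=eyes.capture(n); cv2.imwrite(f"pics/{n}0.png",c["color"])
    print(n,{k:v for k,v in c.items() if k!="color"})
E
```

```text
pics
{'time_s': 0.0, 'joints': array([ 9.07609973e-01,  3.13459214e-01,  1.49845568e+00,  9.23926348e-06,
        1.33105145e+00, -2.23395187e-01]), 'dq': array([ 0.00011893,  0.0001526 , -0.00135283, -0.00227814,  0.00047244,
        0.0008771 ]), 'tau': array([ 1.13740073e-04, -4.12263429e+01, -2.59743333e+01, -8.46494595e-05,
        4.13582355e-03,  1.21676612e-05]), 'eef_pos': array([223.33931544, 474.799942  , 216.62339247]), 'ee_rot': array([ 2.26191627e-04,  8.44319795e-01,  5.35839167e-01, -6.48548332e-04]), 'force': array([ 1.0777149 , -0.48209639, -0.6299459 ]), 'wrist_torque': array([-0.0128349 , -0.04393589,  0.00747761]), 'grip_width': 1.0013318109732305}
scene {'vertical_fov': 46.005889679158706, 'cx': 249.4258533264138, 'cy': 184.35874708799724, 'xyz': array([-955.50827906, -316.83213961,  890.68471444]), 'attitude': array([-0.40836688,  0.62395779, -0.56555424,  0.35222375])}
top {'vertical_fov': 54.075255289074995, 'cx': 254.54377776057973, 'cy': 191.80216952381215, 'xyz': array([ 383.2853452, -131.075967 , 1463.1093213]), 'attitude': array([ 0.05963222, -0.69968915,  0.70976471, -0.05579554])}
```

View pics/scene0.png

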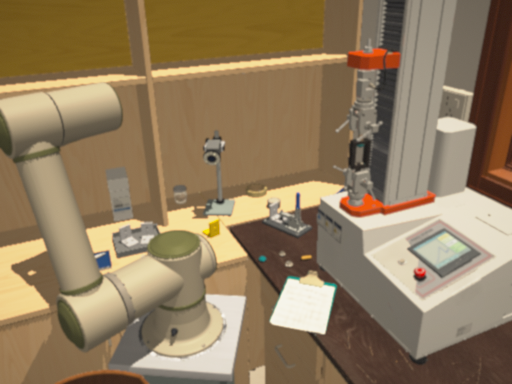

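View pics/top0.png

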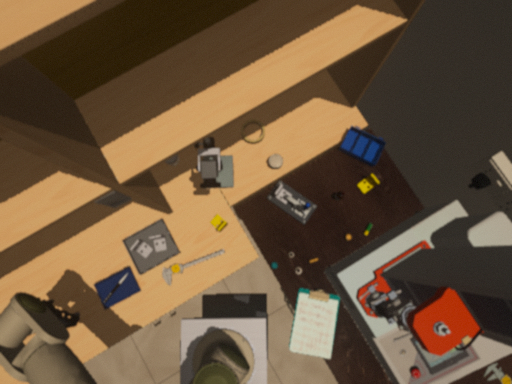

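The scene view shows the fixture at about (288,220) with the blue handle at (297,203), and the camera head at about (213,150). In the top view the fixture is at about (293,201) and the camera stand at (215,168). I'll take enlarged crops for detail.

```bash
cat > h.py <<'E'
import numpy as np, cv2
from rig import sense, eyes
from scipy.spatial.transform import Rotation as R
def rot(q): return R.from_quat(np.asarray(q)[[1,2,3,0]])
def ray(c,u,v):
    f=c["color"].shape[0]/2/np.tan(np.radians(c["vertical_fov"]/2))
    d=np.array([(u-c["cx"])/f,(v-c["cy"])/f,1.])
    return np.asarray(c["xyz"]),rot(c["attitude"]).apply(d/np.linalg.norm(d))
def plane(c,u,v,z):
    o,d=ray(c,u,v); return o+d*(z-o[2])/d[2]
def two(c1,p1,c2,p2):
    o1,d1=ray(c1,*p1);o2,d2=ray(c2,*p2)
    t=np.linalg.lstsq(np.c_[d1,-d2],o2-o1,rcond=None)[0]
    a,b=o1+t[0]*d1,o2+t[1]*d2
    return (a+b)/2,np.linalg.norm(a-b)
def proj(c,p):
    f=c["color"].shape[0]/2/np.tan(np.radians(c["vertical_fov"]/2))
    q=rot(c["attitude"]).inv().apply(np.asarray(p,float)-c["xyz"]); q=np.atleast_2d(q)
    return np.c_[c["cx"]+f*q[:,0]/q[:,2],c["cy"]+f*q[:,1]/q[:,2]]
E
python3 - <<'E'
from h import *
s=cv2.imread("pics/scene0.png");t=cv2.imread("pics/top0.png")
k=5
a=cv2.resize(s[125:245,190:320],None,fx=k,fy=k,interpolation=cv2.INTER_CUBIC)
b=cv2.resize(t[130:230,185:325],None,fx=k,fy=k,interpolation=cv2.INTER_CUBIC)
cv2.imwrite("pics/sc.png",a);cv2.imwrite("pics/tc.png",b)
E
```

```text
(no output)
```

View pics/sc.png

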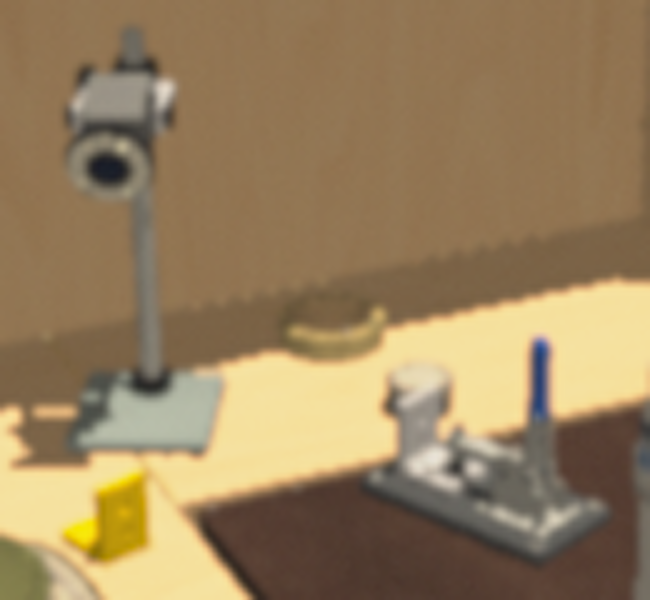

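View pics/tc.png

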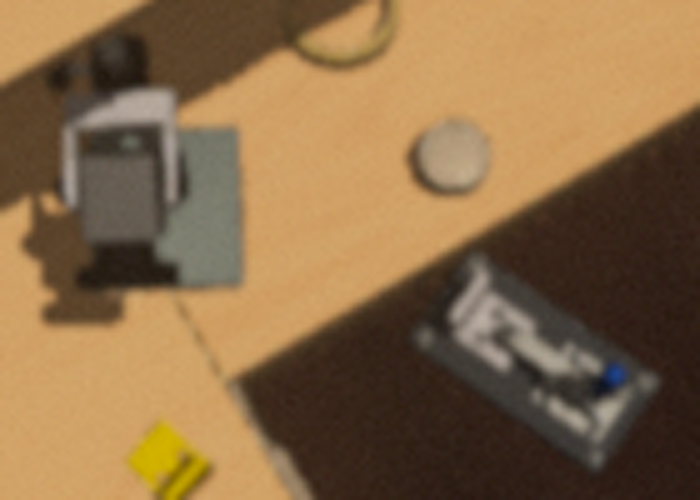

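In the crops: fixture plate corners at top-crop (480,255), (422,335), (658,378), (597,466); the handle top is at (614,376) there and (541,343) in the scene crop. The ring light centre is at scene-crop (108,166). The grease pot stands behind the bracket in the scene view.

```bash
python3 - <<'E'
from h import *
np.set_printoptions(precision=1,suppress=True)
s=eyes.capture("scene");t=eyes.capture("top")
T=lambda x,y:(185+(x+.5)/5-.5,130+(y+.5)/5-.5); S=lambda x,y:(190+(x+.5)/5-.5,125+(y+.5)/5-.5)
cs=np.array([plane(t,*T(*p),12) for p in((480,255),(422,335),(597,466),(658,378))])
print("plate",cs,cs.mean(0),np.linalg.norm(np.diff(cs,axis=0),axis=1))
ax=cs[0]+cs[1]-cs[2]-cs[3];print("fix yaw",np.degrees(np.arctan2(ax[1],ax[0])))
for n,pt,ps in(("handletop",(614,374),(541,343)),("hinge/head top front corners L",(80,240),(80,118)),):
    print(n,two(t,T(*pt),s,S(*ps)))
print("lens z=? scene ray at",[plane(s,*S(108,166),z) for z in(250,260,270,280)])
print("base",[plane(t,*T(*p),14) for p in((240,128),(242,285))], [plane(s,*S(*p),14) for p in((222,375),(75,445),(205,450))])
print("lens top edge row", [plane(t,*T(*p),270) for p in((80,285),(178,285),(130,285),(120,215),(155,235),(82,235),(155,155),(83,155))])
print("pot",plane(t,*T(452,155),32)); print(proj(s,[[0,0,0]]))
E
```

```text
plate [[ 665.7 -227.8   12. ]
 [ 602.8 -180.9   12. ]
 [ 498.7 -313.7   12. ]
 [ 566.4 -363.5   12. ]] [ 583.4 -271.5   12. ] [ 78.4 168.7  83.9]
fix yaw 52.85229441249436
handletop (array([ 550.8, -309.3,  161. ]), np.float64(0.4073934439381023))
hinge/head top front corners L (array([622.4,  42. , 304. ]), np.float64(1.813461839678426))
lens z=? scene ray at [array([661.5,  30.3, 250. ]), array([636.3,  24.9, 260. ]), array([611. ,  19.4, 270. ]), array([585.8,  14. , 280. ])]
base [array([770.8, -39.8,  14. ]), array([644.2, -40.8,  14. ])] [array([772.7, -34.8,  14. ]), array([638.4,  67.1,  14. ]), array([637.5, -40.4,  14. ])]
lens top edge row [array([599.6,  47.8, 270. ]), array([598.7, -15.5, 270. ]), array([599.2,  15.5, 270. ]), array([645.4,  22.2, 270. ]), array([631.8,  -0.5, 270. ]), array([632.5,  46.8, 270. ]), array([685.1,  -0.4, 270. ]), array([685.8,  46.6, 270. ])]
pot [ 741.7 -206.5   32. ]
[[182.6 327.2]]
```

```bash
cat >> h.py <<'E'
np.set_printoptions(precision=2,suppress=True)
def delta(p,yaw=None):
    "tool-frame shift [mm] and roll units to reach world TCP p with jaw yaw (deg)"
    s=sense(); r=rot(s["ee_rot"]); X=r.as_matrix()
    y0=np.degrees(np.arctan2(X[1,0],X[0,0])); d=r.inv().apply(np.asarray(p)-s["eef_pos"])
    ru=0 if yaw is None else -((yaw-y0+180)%360-180)/6
    return np.round(d,1),round(ru,2),round(y0,2)
E
python3 - <<'E'
from h import *
w=eyes.capture("wrist"); s=sense(); r=rot(s["ee_rot"])
print(w["vertical_fov"],w["cx"],w["cy"],r.inv().apply(w["xyz"]-s["eef_pos"]), (r.inv()*rot(w["attitude"])).as_matrix())
print(delta([480,-200,330],-37.2))
E
```

```text
71.15492149676341 255.94991229351774 189.41272975810142 [   0.05  -82.35 -156.25] [[ 1.   -0.   -0.  ]
 [ 0.    0.95  0.32]
 [ 0.   -0.32  0.95]]
(array([-501.5,  519.5, -112.8]), np.float64(17.0), np.float64(64.8))
```

```bash
python3 - <<'E'
from h import *
print(delta([400,110,350],90))
E
```

```text
(array([-255.1,  315.1, -132.9]), np.float64(-4.2), np.float64(64.8))
```

move_arm --rows '[[[-255,315,-133,-4.2,1],[-255,315,-133,-4.2,1],[-255,315,-133,-4.2,1],[-255,315,-133,-4.2,1],[-255,315,-133,-4.2,1],[-255,315,-133,-4.2,1],[-255,315,-133,-4.2,1],[-255,315,-133,-4.2,1],[-255,315,-133,-4.2,1],[-255,315,-133,-4.2,1]]]'

```text
time_s: 1.5
eef_pos: [399.4, 111.2, 349.8]
ee_rot: [-0.0, 0.706, 0.708, -0.0]
force: [-0.2, -0.3, -0.3]
grip_width: 1.0
```

```bash
python3 - <<'E'
from h import *
import pickle
w=eyes.capture("wrist"); pickle.dump(w,open("w1.pkl","wb"))
s=sense(); print(s["time_s"],s["eef_pos"],s["ee_rot"],w["xyz"],proj(w,[[600,18,270],[656,20,290]]))
print(delta([400,-70,350],90))
E
```

```text
1.55 [399.43 111.23 349.82] [-0.    0.71  0.71 -0.  ] [317.24 111.16 506.18] [[176.16 353.95]
 [177.54 405.51]]
(array([-181.2,    0.2,   -0.1]), np.float64(0.02), np.float64(90.13))
```

move_arm --rows '[[[-60,0,0,0,1],[-120,0,0,0,1],[-181,0,0,0,1],[-181,0,0,0,1]]]'

```text
time_s: 2.05
eef_pos: [399.6, -72.1, 349.3]
ee_rot: [-0.001, 0.708, 0.706, -0.001]
force: [-0.3, 0.8, -0.3]
grip_width: 0.998
```

```bash
python3 - <<'E'
from h import *
import pickle
w=eyes.capture("wrist"); pickle.dump(w,open("w2.pkl","wb")); w1=pickle.load(open("w1.pkl","rb"))
p=proj(w,[[600,18,270]])[0]; print(p,w["xyz"])
a=cv2.resize(w1["color"][284:,110:240],None,fx=4,fy=4,interpolation=cv2.INTER_CUBIC)
u=int(p[0])-65
b=cv2.resize(w["color"][284:,u:u+130],None,fx=4,fy=4,interpolation=cv2.INTER_CUBIC); print(u)
cv2.imwrite("pics/lens.png",cv2.vconcat([a[:300] if 0 else a,b])[:800]) if 0 else cv2.imwrite("pics/lens.png",cv2.resize(cv2.hconcat([a,b]),(800,308)))
print(delta([545,-235,260],-37.2))
E
```

```text
[333.74 354.28] [317.6  -71.82 505.82]
268
(array([-164.8,  145.4,   89.3]), np.float64(21.2), np.float64(90.01))
```

View pics/lens.png

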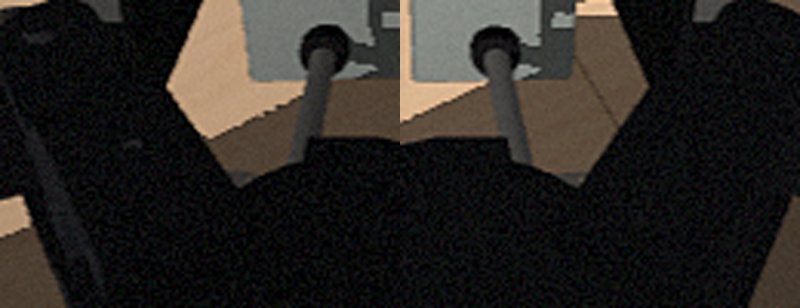

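The gripper hides the lens head in these two views; only the stand base is visible (far edge at v≈309) and the post foot. I'll look sideways instead, with the tool yaw at 0.

move_arm --rows '[[[20,0,-5,1.7,1],[45,0,-10,3.4,1],[70,0,-15,5.1,1],[92,0,-20,6.8,1],[92,0,-20,8.5,1],[92,0,-20,10.2,1],[92,0,-20,11.9,1],[92,0,-20,13.6,1],[92,0,-20,15,1],[92,0,-20,15,1]]]'

```text
time_s: 3.35
eef_pos: [399.4, 23.4, 369.6]
ee_rot: [-0.0, 1.0, 0.002, -0.001]
force: [0.1, 0.5, -0.6]
grip_width: 1.0
```

```bash
python3 - <<'E'
from h import *
import pickle
w=eyes.capture("wrist"); pickle.dump(w,open("w3.pkl","wb"))
print(sense()["time_s"],proj(w,[[600,18,270],[656,20,290]]),w["xyz"])
w1=pickle.load(open("w1.pkl","rb"));w2=pickle.load(open("w2.pkl","rb"))
f=1/3.077
print("base far -y corner",plane(w1,110+248*f,284+78*f,14),plane(w2,268+12*f,284+80*f,14),"far +y?",plane(w2,268+170*f,284+76*f,14))
print("post",plane(w1,110+323*f,284+47*f,20),plane(w2,268+95*f,284+47*f,20))
print(delta([400,-80,370],0))
E
```

```text
3.4 [[454.96 191.46]
 [530.33 196.63]] [399.25 105.7  526.03]
base far -y corner [771.37 -37.4   14.  ] [772.21 -37.13  14.  ] far +y? [768.9   79.44  14.  ]
post [738.02  20.58  20.  ] [737.37  21.68  20.  ]
(array([ -0.1, 103.1,  -0.4]), np.float64(0.06), np.float64(0.33))
```

move_arm --rows '[[[0,55,0,0,1],[0,103,0,0,1],[0,103,0,0,1]]]'

```text
time_s: 3.78
eef_pos: [400.0, -81.4, 369.2]
ee_rot: [-0.0, 1.0, 0.003, -0.001]
force: [-0.6, 0.9, -0.3]
grip_width: 1.0
```

```bash
python3 - <<'E'
from h import *
import pickle
w=eyes.capture("wrist"); pickle.dump(w,open("w4.pkl","wb")); w1=pickle.load(open("w3.pkl","rb"))
p=proj(w,[[600,18,270]])[0]; print(p,w["xyz"],sense()["time_s"])
a=cv2.resize(w1["color"][130:255,412:],None,fx=4,fy=4,interpolation=cv2.INTER_CUBIC)
v=max(int(p[1])-62,0);print(v)
b=cv2.resize(w["color"][v:v+125,412:],None,fx=4,fy=4,interpolation=cv2.INTER_CUBIC)
cv2.imwrite("pics/lens2.png",cv2.hconcat([a,b]))
print(delta([545,-215,290],-37.2))
E
```

```text
[483.48  79.72] [399.89   0.93 525.59] 3.825
17
(array([144.2, 136. ,  79.1]), np.float64(6.26), np.float64(0.38))
```

View pics/lens2.png

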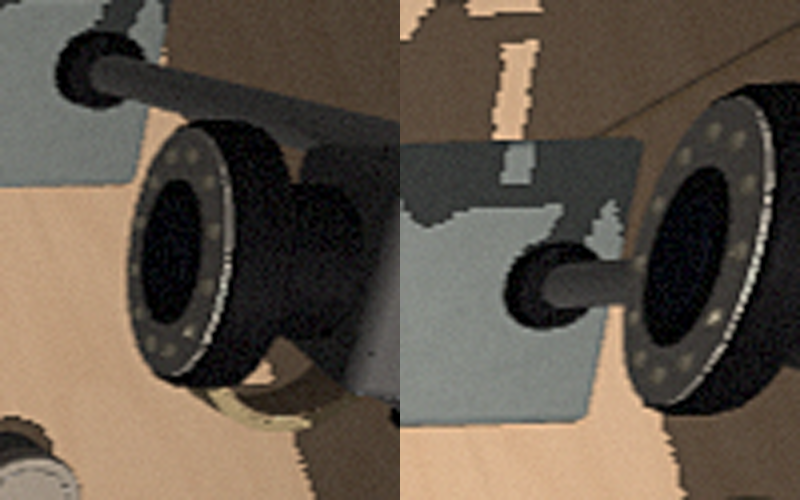

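The ring light's front face is clear in both views: ring centre at about (176,251) in the left crop and (689,255) in the right one.

```bash
cat > lens.py <<'E'
from h import *
import pickle
w3=pickle.load(open("w3.pkl","rb"));w4=pickle.load(open("w4.pkl","rb"))
A=lambda x,y:(412+(x+.5)/4-.5,130+(y+.5)/4-.5);B=lambda x,y:(412+(x-400+.5)/4-.5,17+(y+.5)/4-.5)
for a,b in(((176,251),(689,255)),((173,252),(686,256)),((182,250),(699,250))):
    L,e=two(w3,A(*a),w4,B(*b)); h=np.array([657,20.5,290]); d=h-L
    print("lens",L,e,"len",np.linalg.norm(d[[0,2]]),"tilt",np.degrees(np.arctan2(d[2],d[0])))
s=pickle.load(open("sc.pkl","rb")) if 0 else eyes.capture("scene")
S=(190+(108.5)/5-.5,125+(166.5)/5-.5)
print("scene check",proj(s,L),S, two(w3,A(176,251),s,S),two(w4,B(689,255),s,S))
# predicted rim/LED rows for each tilt as a residual table
for t in(17,20,23,26,29,32,35):
    t=np.radians(t);L=h+65*np.array([-np.cos(t),0,-np.sin(t)])
    up=np.array([-np.sin(t),0,np.cos(t)]);y=np.array([0,1,0])
    P=[L]+[L+33.5*(np.cos(k)*up+np.sin(k)*y) for k in np.linspace(0,2*np.pi,73)]
    q3=(proj(w3,P)-[412,130])*4; q4=(proj(w4,P)-[412,17])*4+[400,0]
    print(round(np.degrees(t)),L,q3[0],q3.min(0),q3.max(0),q4[0],q4.min(0),q4.max(0))
E
python3 lens.py
```

```text
lens [599.9   17.41 271.01] 0.3180206251569127 len 60.171194883583816 tilt 18.397500402009562
lens [599.13  17.19 271.17] 0.24933995662302522 len 60.85579296001438 tilt 18.02054647621245
lens [600.08  18.29 272.91] 0.05131489481928947 len 59.43456001269364 tilt 16.713184881229257
scene check [[210.91 158.15]] (211.2, 157.8) (array([598.34,  17.56, 274.31]), np.float64(2.0454846675921114)) (array([596.09,  16.68, 275.82]), np.float64(0.8682091276413464))
17 [594.84  20.5  271.  ] [156.45 237.62] [104.32 103.11] [222.31 371.24] [669.14 238.13] [597.18  61.08] [763.48 396.66]
20 [595.92  20.5  267.77] [151.95 233.57] [106.52 100.6 ] [208.69 365.2 ] [662.56 239.31] [598.99  64.88] [744.86 395.82]
23 [597.17  20.5  264.6 ] [148.36 229.68] [108.99  98.21] [196.78 359.36] [657.1  240.44] [601.31  68.53] [728.36 395.01]
26 [598.58  20.5  261.51] [145.66 225.96] [111.38  95.93] [186.92 353.71] [652.74 241.52] [603.86  72.03] [714.01 394.24]
29 [600.15  20.5  258.49] [143.84 222.42] [113.34  93.78] [179.38 348.42] [649.44 242.56] [606.41  75.37] [702.11 393.51]
32 [601.88  20.5  255.56] [142.86 219.05] [114.42  91.74] [174.61 343.34] [647.17 243.55] [608.49  78.55] [692.94 392.82]
35 [603.76  20.5  252.72] [142.71 215.85] [114.22  89.82] [172.94 338.48] [645.89 244.49] [609.68  81.59] [686.92 392.19]
```

move_arm --rows '[[[40,40,20,1.6,1],[80,80,40,3.2,1],[120,110,60,4.8,1],[144,136,79,6.26,1],[144,136,79,6.26,1],[144,136,79,6.26,1]]]'

```text
time_s: 4.62
eef_pos: [545.3, -212.5, 291.1]
ee_rot: [-0.0, 0.949, -0.316, -0.0]
force: [-1.1, 0.4, 0.5]
grip_width: 0.995
```

```bash
python3 - <<'E'
from h import *
import pickle
w=eyes.capture("wrist"); pickle.dump(w,open("w5.pkl","wb")); cv2.imwrite("pics/w5.png",cv2.resize(w["color"],(800,600),interpolation=cv2.INTER_CUBIC))
print(sense()["time_s"],w["xyz"],proj(w,[[583,-271,12],[552,-313,135]])*800/512)
E
```

```text
4.675 [ 594.78 -146.72  447.45] [[461.43 259.99]
 [479.67 356.99]]
```

View pics/w5.png

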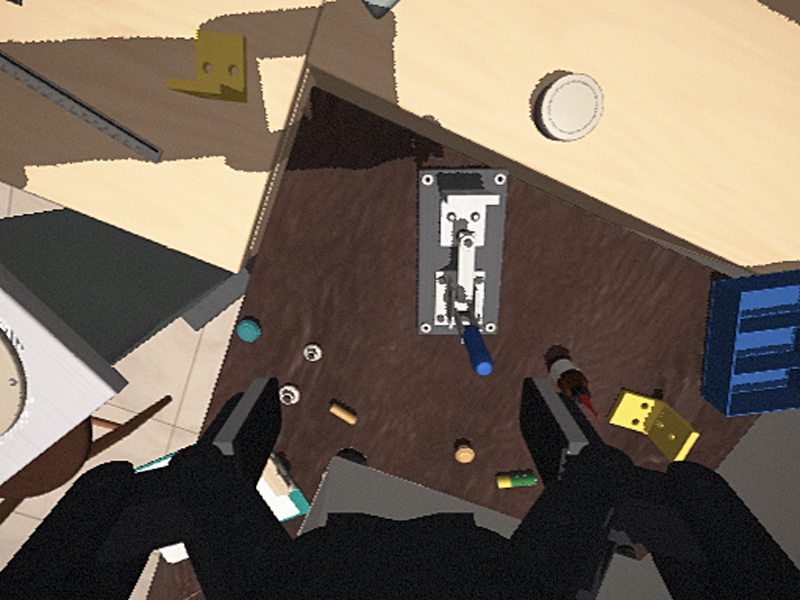

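The close view shows the plate corners at about (418,168), (508,168), (418,334), (497,335), the blue handle from (470,330) to (484,368), the oil dropper near (570,375) on the handle's -y side, and the grease pot at (568,106). The counter may be higher than the desk, so I'll check heights.

```bash
python3 - <<'E'
from h import *
import pickle
w1,w2,w5=[pickle.load(open(f"w{i}.pkl","rb")) for i in(1,2,5)]
t=eyes.capture("top"); f=1/3.077
T=lambda x,y:(185+(x+.5)/5-.5,130+(y+.5)/5-.5);W=lambda x,y:((x+.5)*.64-.5,(y+.5)*.64-.5)
print("base corner tri",two(w1,(110+248*f,284+78*f),w2,(268+12*f,284+80*f)))
for n,a,b in(("plate",(480,255),(508,168)),("plate",(422,335),(418,168)),("plate",(597,466),(418,334)),("plate",(658,378),(497,335)),("pot",(452,155),(570,106))):print(n,two(t,T(*a),w5,W(*b)))
print("pot diam at z",[(z,np.linalg.norm(plane(w5,*W(540,112),z)-plane(w5,*W(603,100),z))) for z in(32,60)])
cs=np.array([plane(w5,*W(*p),12) for p in((508,168),(418,168),(418,334),(497,335))])
print(cs,cs.mean(0),np.linalg.norm(np.diff(cs,axis=0),axis=1)); ax=cs[0]+cs[1]-cs[2]-cs[3];print(np.degrees(np.arctan2(ax[1],ax[0])))
ax=cs[1]+cs[2]-cs[0]-cs[3];print(np.degrees(np.arctan2(ax[1],ax[0]))-90)
print("handle end",plane(w5,*W(484,368),162),"bracket leg top edge",plane(w5,*W(443,200),76),plane(w5,*W(498,200),76))
print("dropper tip/base",plane(w5,*W(590,410),104),plane(w5,*W(555,352),0))
E
```

```text
base corner tri (array([770.99, -37.21,  14.86]), np.float64(0.6144110069327952))
plate (array([ 683.38, -233.27,  -63.85]), np.float64(5.8379273473356585))
plate (array([ 601.92, -173.99,   13.39]), np.float64(13.877371779460264))
plate (array([ 497.3 , -311.88,   16.05]), np.float64(3.4531704668128236))
plate (array([ 565.97, -362.59,   19.4 ]), np.float64(1.2642015368755037))
pot (array([ 741.68, -205.9 ,   33.93]), np.float64(1.440990388153514))
pot diam at z [(32, np.float64(56.68827667002485)), (60, np.float64(52.86764514840068))]
[[ 672.73 -220.88   12.  ]
 [ 601.3  -167.14   12.  ]
 [ 495.35 -312.     12.  ]
 [ 566.02 -366.69   12.  ]] [ 583.85 -266.68   12.  ] [ 89.39 179.47  89.36]
53.810475671672215
52.65319906985897
handle end [ 553.15 -308.07  162.  ] bracket leg top edge [ 601.99 -198.61   76.  ] [ 640.12 -227.29   76.  ]
dropper tip/base [ 600.64 -438.9   104.  ] [ 608.02 -432.24    0.  ]
```

```bash
python3 - <<'E'
from h import *
print(delta([552.9,-308.5,200],-36.5),delta([552.9,-308.5,124],-36.5))
E
```

```text
(array([63.7, 71.8, 91.7]), np.float64(-0.08), np.float64(-36.96)) (array([ 63.7,  71.8, 167.7]), np.float64(-0.08), np.float64(-36.96))
```

move_arm --rows '[[[35,40,45,-0.08,1],[63.7,71.8,88,-0.08,1],[63.7,71.8,92,-0.08,1],[63.7,71.8,130,-0.08,1],[63.7,71.8,167.5,-0.08,1],[63.7,71.8,167.5,-0.08,1],[63.7,71.8,167.5,-0.08,-1],[63.7,71.8,167.5,-0.08,-1],[63.7,71.8,167.5,-0.08,-1],[63.7,71.8,167.5,-0.08,-1],[63.7,71.8,167.5,-0.08,-1],[63.7,71.8,167.5,-0.08,-1]]]' --squeeze 25

```text
time_s: 6.22
eef_pos: [553.1, -308.7, 124.9]
ee_rot: [0.0, 0.95, -0.313, 0.001]
force: [-0.4, 1.0, 5.4]
grip_width: 0.188
```

```bash
python3 - <<'E'
from h import *
s=sense();print(s["time_s"],s["grip_width"]*85,s["force"],s["wrist_torque"],delta([552.9,-308.5,124],-36.5))
fx=np.array([np.cos(np.radians(53.5)),np.sin(np.radians(53.5)),0])
E
```

```text
6.225 15.974345352940295 [-0.41  1.02  5.41] [0.13 0.14 0.02] (array([-0.3, -0.1,  0.9]), np.float64(0.0), np.float64(-36.48))
```

move_arm --rows '[[[0,10.2,0.6,0,-1],[0,20.2,2.4,0,-1],[0,30,5.4,0,-1],[0,39.2,9.6,0,-1],[0,48,14.8,0,-1],[0,56,21.1,0,-1],[0,63.3,28.3,0,-1],[0,69.6,36.3,0,-1],[0,75,44.9,0,-1],[0,78.5,52,0,-1],[0,78.5,52.5,0,-1],[0,78.5,52.5,0,-1]]]'

```text
time_s: 7.72
eef_pos: [503.5, -376.2, 73.4]
ee_rot: [0.004, 0.95, -0.314, -0.0]
force: [-15.8, -12.5, 9.7]
grip_width: 0.185
```

```bash
python3 - <<'E'
from h import *
s=sense();print(s["time_s"],s["grip_width"]*85,s["force"],s["wrist_torque"],s["eef_pos"])
c=np.array([583.9,-266.7]);f=np.radians(53.5);d=s["eef_pos"][:2]-c
x=d@[np.cos(f),np.sin(f)];z=s["eef_pos"][2]+11
print(x,z,np.arctan2(-52-x,z-50),np.hypot(-52-x,z-50))
E
```

```text
7.725 15.754019526178691 [-15.81 -12.54   9.68] [-1.82  2.39  0.06] [ 503.52 -376.21   73.44]
-135.8467295684275 84.43621775090159 1.1810962450099305 90.64285494350078
```

move_arm --rows '[[[0,-4,0,0,0.2],[0,-4,0,0,0.2],[0,-4,0,0,0.2],[0,-4,-50,0,0.5],[0,-4,-100,0,1],[0,-60,-150,0,1],[0,-110,-160,0,1],[0,-110,-160,0,1],[0,-110,-160,0,1]]]'

```text
time_s: 8.85
eef_pos: [569.2, -286.7, 231.9]
ee_rot: [0.004, 0.95, -0.313, -0.001]
force: [-0.1, -0.4, -0.4]
grip_width: 1.003
```

```bash
python3 - <<'E'
from h import *
import pickle
w=eyes.capture("wrist"); pickle.dump(w,open("w6.pkl","wb")); cv2.imwrite("pics/w6.png",cv2.resize(w["color"][0:288,150:450],(750,720),interpolation=cv2.INTER_CUBIC)[:600])
s=sense();print(s["time_s"],s["eef_pos"],s["force"])
c=np.array([583.9,-266.7,0]);f=np.radians(53.5);F=np.array([[np.cos(f),np.sin(f),0],[-np.sin(f),np.cos(f),0],[0,0,1]])
print("pred leg top corners",(proj(w,[c+np.array(p)@F for p in((70,22,76),(70,-22,76),(62,22,76),(62,-22,76),(-130,0,85),(-30,0,120))])-[150,0])*2.5)
E
```

```text
8.9 [ 568.9  -287.22  231.78] [ 0.19 -0.53 -0.51]
pred leg top corners [[213.29 214.15]
 [314.79 213.99]
 [213.78 233.75]
 [314.38 233.59]
 [264.8  626.94]
 [264.52 465.01]]
```

View pics/w6.png

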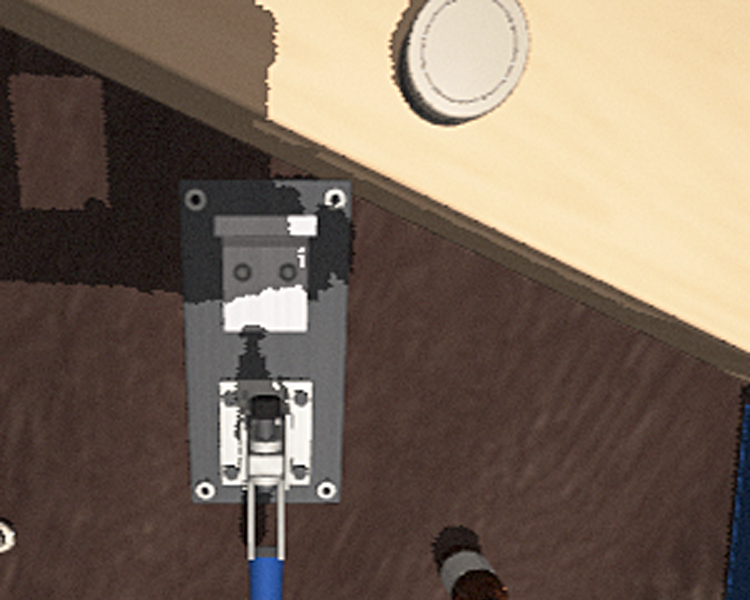

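Clamp is open; the bracket's leg top sits at (214–317, 216–236), within 1 mm of the prediction.

```bash
python3 - <<'E'
from h import *
print(delta([623.1,-214.6,130],-36.5),delta([623.1,-214.6,51],-36.5))
E
```

```text
(array([  0.2, -91.4, 101.1]), np.float64(-0.02), np.float64(-36.59)) (array([  0.1, -92. , 180.1]), np.float64(-0.02), np.float64(-36.59))
```

move_arm --rows '[[[0,-50,0,0,1],[0,-91,50,0,1],[0,-91.5,100,0,1],[0,-92,140,0,1],[0,-92,180,0,1],[0,-92,180,0,1],[0,-92,180,0,-1],[0,-92,180,0,-1],[0,-92,180,0,-1],[0,-92,180,0,-1],[0,-92,180,0,-1]]]' --squeeze 40

```text
time_s: 10.28
eef_pos: [623.8, -214.8, 53.1]
ee_rot: [0.004, 0.949, -0.314, 0.001]
force: [-0.7, 1.8, 6.0]
grip_width: 0.489
```

```bash
python3 - <<'E'
from h import *
s=sense();print(s["time_s"],s["grip_width"]*85,s["force"],s["wrist_torque"],s["eef_pos"])
E
```

```text
10.275 41.585594040812225 [-0.7   1.77  5.98] [ 0.13  0.2  -0.06] [ 623.75 -214.79   53.11]
```

move_arm --rows '[[[0,0,-8,0,-1],[0,0,-18,0,-1],[0,0,-60,0,-1],[0,0,-110,0,-1],[0,0,-140,0,-1],[0,0,-140,0,-1]]]'

```text
time_s: 11.02
eef_pos: [624.8, -214.1, 196.2]
ee_rot: [0.004, 0.949, -0.314, 0.003]
force: [0.3, 0.2, -1.7]
grip_width: 0.492
```

```bash
python3 - <<'E'
from h import *
s=sense();print(s["time_s"],s["grip_width"]*85,s["force"],s["wrist_torque"],s["eef_pos"],delta([510.6,-187.5,193],53.5))
w=eyes.capture("wrist"); cv2.imwrite("pics/w7.png",w["color"])
E
```

```text
11.025 41.847976191948085 [ 0.27  0.18 -1.75] [-0.01 -0.01  0.03] [ 624.75 -214.07  196.18] (array([-107.5,   46.7,    2.5]), np.float64(-15.01), np.float64(-36.58))
```

View pics/w7.png

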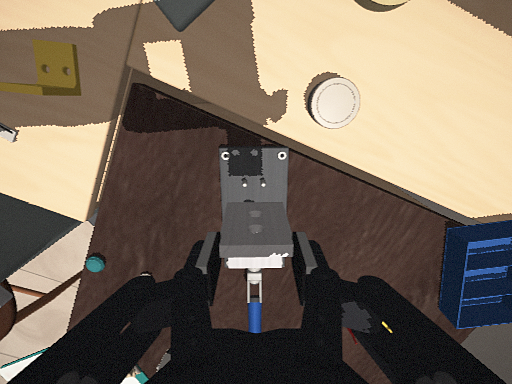

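Bracket is in the grip, level, with the drilled face and its holes visible at about (255,215) and (255,230), lower edge at v≈203. Next I move beside the plate, turned 90°, to pivot the bracket in the grip against the plate's side face.

move_arm --rows '[[[-50,10,0,0,-1],[-90,30,0,-1.6,-1],[-107.5,46.7,0,-3.3,-1],[-107.5,46.7,0,-5,-1],[-107.5,46.7,0,-6.7,-1],[-107.5,46.7,0,-8.4,-1],[-107.5,46.7,0,-10.1,-1],[-107.5,46.7,0,-11.8,-1],[-107.5,46.7,0,-13.5,-1],[-107.5,46.7,0,-15,-1],[-107.5,46.7,2,-15,-1],[-107.5,46.7,2,-15,-1]]]'

```text
time_s: 12.58
eef_pos: [509.5, -187.0, 190.5]
ee_rot: [0.003, 0.894, 0.448, -0.002]
force: [-0.5, 1.0, -0.8]
grip_width: 0.49
```

```bash
cat > tilt.py <<'E'
from h import *
w=eyes.capture("wrist"); s=sense(); r=rot(s["ee_rot"])
# predicted face points in tool frame for tilt th (about jaw axis, grip axis at bracket x -4, z g)
def face(th,g=52,off=(0,0)):
    P=np.array([[0,y,z] for z in(0,22,44,64) for y in(-22,0,22)],float)
    q=P-[-4,0,g]; c,n=np.cos(th),np.sin(th)
    x=c*q[:,0]-n*q[:,2]; z=n*q[:,0]+c*q[:,2]
    return s["eef_pos"]+r.apply(np.c_[q[:,1],-x,-z-11])
if __name__=="__main__":
    print(s["time_s"],s["eef_pos"],s["force"],s["grip_width"]*85)
    for d in(0,10,15,20,25): print(d,proj(w,face(np.radians(d)))[1::3].ravel())
    g=cv2.cvtColor(w["color"],cv2.COLOR_BGR2GRAY).astype(float)[:,238:272].mean(1)
    print(np.round(g[120:290]).astype(int))
E
python3 tilt.py; python3 -c "
from h import *
print(delta([510.6,-187.5,45],53.5))"
```

```text
12.625 [ 509.63 -187.02  190.86] [ 0.29 -0.2  -0.8 ] 41.621760825906485
0 [256.   203.79 256.01 215.24 256.02 229.5  256.03 245.87]
10 [255.98 193.71 256.   209.18 256.01 228.19 256.04 249.69]
15 [255.97 188.91 255.99 206.39 256.01 227.68 256.04 251.5 ]
20 [255.96 184.31 255.98 203.79 256.01 227.27 256.04 253.22]
25 [255.95 179.92 255.98 201.39 256.01 226.95 256.05 254.83]
[ 57  58  58  57  57  56  57  58  58  58  57  57  56  56  57  54  51  50
  52  50  52  51  52  53  51  52  51  50  51  52  50  51  51  53  53  52
  51  49  52  50  51  52  54  56  55  58  56  55  53  54  56  54  54  52
  53  54  54  54  55  54  54  56  58  58  58  56  58  58  59  59  55  57
  59  61  60  60  60  60  61  62  64  64  82  86  86  86  86  86  85  86
  86  92  93  92  91  90  91  85  85  85  85  85  84  84  86  92  92  92
  92  90  90  91  87  84  85  84  85  84  84  84  85  84  85  83  82 105
 110 109 109 108 109 108 109 108 108 104 105 198 239 232 230 229 230 230
 229 230 234 245 107  48  59  62  63  62  60  60  62  63  61  61  61  61
  61  63  64  63  63  61  61  62]
(array([  1.2,   0.5, 145.9]), np.float64(-0.04), np.float64(53.28))
```

move_arm --rows '[[[1,0,50,0,-1],[1,0,100,0,-1],[1,0,130,0,-1],[1,0,146,0,-1],[1,0,146,0,-1],[1,0,146,0,-1]]]' --squeeze 25

```text
time_s: 13.38
eef_pos: [510.8, -187.8, 46.1]
ee_rot: [0.004, 0.894, 0.448, -0.002]
force: [0.5, 0.2, -0.6]
grip_width: 0.492
```

```bash
python3 - <<'E'
from h import *
s=sense();print(s["time_s"],s["grip_width"]*85,s["force"],s["eef_pos"])
c=np.array([583.9,-266.7]);f=np.radians(53.5);d=s["eef_pos"][:2]-c
print("fix x,y",d@[np.cos(f),np.sin(f)],d@[-np.sin(f),np.cos(f)],delta(s["eef_pos"],53.5))
E
```

```text
13.375 41.79633425747019 [ 0.45  0.17 -0.56] [ 510.76 -187.8    46.14]
fix x,y 19.92388336620683 105.72721009188814 (array([0., 0., 0.]), np.float64(-0.04), np.float64(53.26))
```

move_arm --rows '[[[0,5,0,0,-1],[0,9,0,0,-1],[0,11,-1.5,0,-1],[0,13,-3,0,-1],[0,15,-4.8,0,-1],[0,17.1,-6.6,0,-1],[0,19.5,-8.3,0,-1],[0,22,-10,0,-1],[0,24.5,-11.5,0,-1],[0,27,-13,0,-1],[0,27,-13,0,-1],[0,27,-13,0,-1]]]'

```text
time_s: 14.88
eef_pos: [532.3, -203.8, 59.3]
ee_rot: [0.004, 0.894, 0.448, -0.002]
force: [-2.6, 0.8, 0.1]
grip_width: 0.488
```

```bash
python3 tilt.py
```

```text
14.925 [ 532.25 -203.8    59.27] [-2.46  1.47 -0.57] 42.203512885405196
0 [255.94 203.42 255.94 214.83 255.95 229.03 255.96 245.34]
10 [255.93 193.34 255.94 208.78 255.95 227.73 255.96 249.15]
15 [255.92 188.55 255.93 205.99 255.95 227.22 255.96 250.96]
20 [255.91 183.95 255.93 203.39 255.95 226.8  255.96 252.67]
25 [255.91 179.56 255.92 200.98 255.94 226.49 255.97 254.29]
[ 57  58  57  57  57  56  57  57  55  56  56  57  58  59  58  59  58  57
  55  56  57  56  58  56  57  56  57  57  59  58  60  61  59  61  58  56
  56  55  55  55  54  54  53  56  56  56  55  52  50  44  38  38  38  32
  28  25  27  26  27  28  27  28  22  37 105  98  97  99  96 101 100 100
 100  99  99  97  98 101 102 100  98  97  97  97  97  99  97  96  97  96
  96  96  96  96  97  96  96  99 102 101  99  98  97  96  96  96  96 106
 127  92  95  95  95  96  95  96  96  96  95  97  96  96  96  96  95  96
  97 107 107 106 105 105 105 106 106 106 102  97  97  99 102  99  97  99
 101 100  99 101 102 101 102 100  88  86  84  72  67  72  69  69  71  74
  80  79  84  98 102 101 102 102]
```

move_arm --rows '[[[0,-6,-10,0,-1],[0,-20,-60,0,-1],[0,-20,-120,0,-1],[0,-20,-160,0,-1],[0,-20,-160,0,-1]]]' --squeeze 60

```text
time_s: 15.55
eef_pos: [517.4, -191.1, 223.2]
ee_rot: [0.008, 0.894, 0.448, 0.0]
force: [0.7, 0.2, -0.8]
grip_width: 0.476
```

```bash
python3 tilt.py|head -6; python3 - <<'E'
from h import *
w=eyes.capture("wrist"); cv2.imwrite("pics/w8.png",cv2.resize(w["color"][150:290,170:340],None,fx=4,fy=4,interpolation=cv2.INTER_CUBIC))
E
```

```text
15.6 [ 516.56 -190.56  220.7 ] [-0.37 -0.15 -2.03] 40.14356490434829
0 [255.81 200.89 255.81 212.05 255.81 225.89 255.81 241.73]
10 [255.79 190.89 255.8  206.04 255.8  224.59 255.81 245.49]
15 [255.79 186.13 255.79 203.27 255.8  224.08 255.81 247.27]
20 [255.78 181.55 255.79 200.68 255.8  223.66 255.82 248.97]
25 [255.77 177.19 255.79 198.29 255.8  223.34 255.82 250.57]
```

View pics/w8.png

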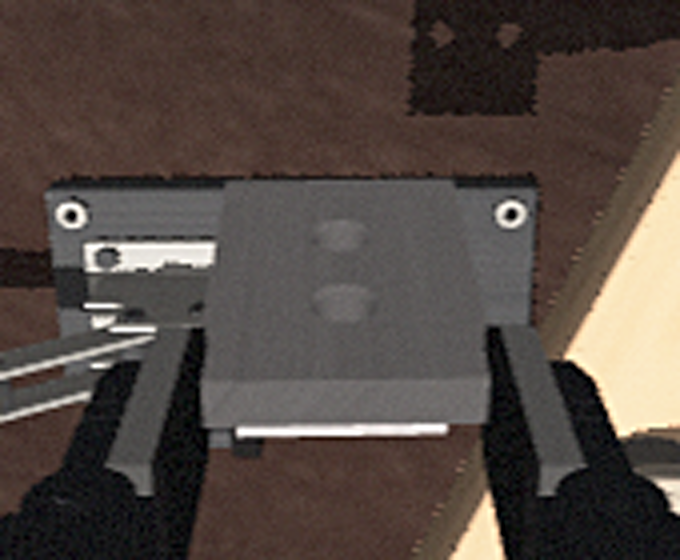

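The face's lower edge is at v≈195 and its top edge at v≈245, so the bracket is tilted only about 6–7°. The foot evidently rode over the plate's edge. I'll repeat the push, held lower.

move_arm --rows '[[[0,0,50,0,-1],[0,0,100,0,-1],[0,0,140,0,-1],[0,0,165,0,-1],[0,0,170,0,-1],[0,0,170,0,-1],[0,0,170,0,-1]]]' --squeeze 25

```text
time_s: 16.52
eef_pos: [516.7, -192.2, 50.1]
ee_rot: [0.005, 0.894, 0.448, -0.001]
force: [0.0, -0.2, -1.2]
grip_width: 0.478
```

```bash
python3 - <<'E'
from h import *
s=sense();print(s["time_s"],s["grip_width"]*85,s["force"],s["eef_pos"])
c=np.array([583.9,-266.7]);f=np.radians(53.5);d=s["eef_pos"][:2]-c
print("fix x,y",d@[np.cos(f),np.sin(f)],d@[-np.sin(f),np.cos(f)],delta(s["eef_pos"],53.5),s["eef_pos"][2]+11-57.6)
E
```

```text
16.525 40.661635405471245 [ 0.04 -0.22 -1.17] [ 516.7  -192.16   50.14]
fix x,y 19.94464374827657 98.35492220144658 (array([0., 0., 0.]), np.float64(-0.04), np.float64(53.26)) 3.5425227382900246
```

move_arm --rows '[[[0,3,1.5,0,-1],[0,6.5,1.5,0,-1],[0,8.2,0.5,0,-1],[0,9.8,-0.8,0,-1],[0,11.4,-2,0,-1],[0,13,-3.2,0,-1],[0,14.6,-4.3,0,-1],[0,16.2,-5.3,0,-1],[0,17.9,-6.3,0,-1],[0,19.6,-7.2,0,-1],[0,19.6,-7.4,0,-1],[0,19.6,-7.4,0,-1]]]'

```text
time_s: 18.02
eef_pos: [532.3, -203.7, 57.6]
ee_rot: [0.005, 0.894, 0.448, -0.001]
force: [-0.9, 1.5, -2.2]
grip_width: 0.478
```

```bash
python3 tilt.py|head -1; python3 - <<'E'
from h import *
w=eyes.capture("wrist"); cv2.imwrite("pics/w9.png",cv2.resize(w["color"][150:290,170:340],None,fx=4,fy=4,interpolation=cv2.INTER_CUBIC))
E
```

```text
18.075 [ 532.26 -203.74   57.62] [-1.67  1.52 -2.76] 40.52901166998463
```

View pics/w9.png

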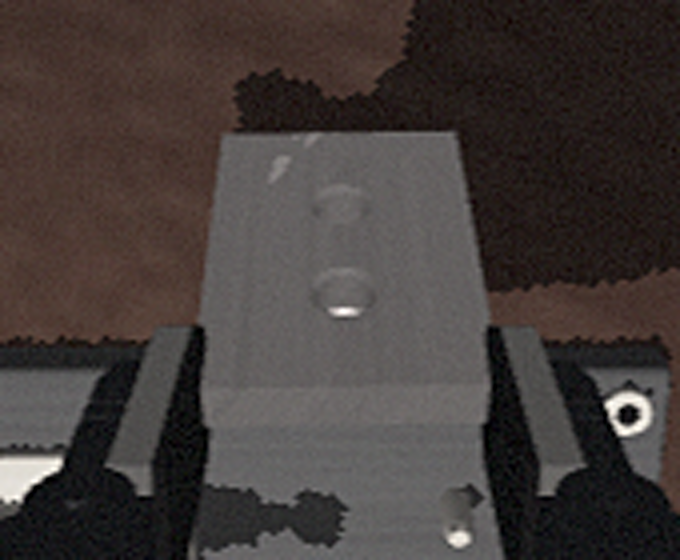

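Pressed against the plate the face spans v≈182.7 to 246.7, about 17°. I'll back off gently with the same squeeze and check whether it stays.

move_arm --rows '[[[0,-2,0,0,-1],[0,-5,0,0,-1],[0,-10,-1,0,-1],[0,-10,-1,0,-1]]]'

```text
time_s: 18.62
eef_pos: [524.4, -197.8, 59.0]
ee_rot: [0.006, 0.894, 0.448, -0.001]
force: [0.7, 1.2, -1.4]
grip_width: 0.479
```

```bash
cat > edge.py <<'E'
from tilt import *
g=cv2.GaussianBlur(cv2.cvtColor(w["color"],cv2.COLOR_BGR2GRAY),(3,3),0).astype(float)
for a,b in((228,243),(270,283)):
    m=g[:,a:b].mean(1); d=np.gradient(m)
    k=[(i,round(d[i],1)) for i in range(170,262) if abs(d[i])>1.8 and abs(d[i])>=abs(d[i-1]) and abs(d[i])>=abs(d[i+1])]
    print(k)
print(s["time_s"],s["eef_pos"],s["force"],s["grip_width"]*85)
for d in(0,5,10,15,20,25):
    q=proj(w,face(np.radians(d)))[1::3,1]; print(d,q,"edge diff",q[3]-q[0],"hole diff",q[2]-q[1])
E
python3 edge.py
```

```text
[(172, np.float64(2.3)), (195, np.float64(22.4)), (245, np.float64(8.6)), (256, np.float64(49.0)), (259, np.float64(-55.1))]
[(194, np.float64(26.1)), (244, np.float64(8.6)), (255, np.float64(47.0)), (258, np.float64(-53.5))]
18.675 [ 524.53 -197.94   58.95] [ 0.28  0.32 -1.39] 40.31745742396551
0 [203.61 215.03 229.25 245.58] edge diff 41.9668616756409 hole diff 14.219512416753162
5 [198.5  211.94 228.56 247.51] edge diff 49.008786274167846 hole diff 16.623868246826817
10 [193.54 208.99 227.95 249.39] edge diff 55.8446086134756 hole diff 18.967677283196196
15 [188.75 206.2  227.44 251.19] edge diff 62.43790583623269 hole diff 21.238934518474537
20 [184.16 203.6  227.03 252.91] edge diff 68.75102818370496 hole diff 23.424503961375905
25 [179.78 201.21 226.72 254.52] edge diff 74.7450230912959 hole diff 25.510042954179482
```

It springs back about 11° when released (to ≈6°), so I need to over-push. Going to about 30° pressed.

move_arm --rows '[[[0,-10,0,0,-1],[0,-10,10,0,-1],[0,-10,10,0,-1],[0,-3,10,0,-1],[0,0,9.5,0,-1],[0,2.7,8.5,0,-1],[0,7.4,5,0,-1],[0,12.4,2,0,-1],[0,17.7,-0.3,0,-1],[0,21,-1.6,0,-1],[0,24.3,-2.7,0,-1],[0,24.3,-2.7,0,-1]]]' --squeeze 20

```text
time_s: 20.18
eef_pos: [544.0, -212.5, 61.8]
ee_rot: [0.006, 0.894, 0.448, -0.001]
force: [-3.1, 2.2, -2.8]
grip_width: 0.482
```

```bash
python3 edge.py | head -3
```

```text
[(176, np.float64(2.0)), (193, np.float64(-4.5)), (197, np.float64(3.4)), (201, np.float64(-7.6)), (255, np.float64(-9.3)), (259, np.float64(-13.0))]
[]
20.225 [ 543.89 -212.44   61.73] [-2.99  2.19 -2.59] 41.0108711377455
```

move_arm --rows '[[[0,-5,0,0,-1],[0,-12,0,0,-1],[0,-20,-10,0,-1],[0,-20,-30,0,-1],[0,-20,-30,0,-1]]]'

```text
time_s: 20.85
eef_pos: [528.7, -200.7, 93.7]
ee_rot: [0.008, 0.894, 0.448, 0.0]
force: [-0.1, -0.1, -0.8]
grip_width: 0.476
```

```bash
python3 edge.py
```

```text
[(185, np.float64(15.2)), (244, np.float64(5.3)), (255, np.float64(-20.3))]
[(185, np.float64(26.0)), (243, np.float64(5.2)), (253, np.float64(-6.7)), (261, np.float64(14.3))]
20.9 [ 528.16 -200.36   92.43] [-0.1   0.17 -0.95] 40.82924590555025
0 [201.94 213.2  227.2  243.25] edge diff 41.308222368215354 hole diff 13.999516883995426
5 [196.84 210.11 226.51 245.17] edge diff 48.32636493009227 hole diff 16.3960134783471
10 [191.89 207.17 225.9  247.04] edge diff 55.14229387448805 hole diff 18.73310626251319
15 [187.11 204.39 225.39 248.83] edge diff 61.719683460878485 hole diff 20.99881062896472
20 [182.52 201.79 224.97 250.54] edge diff 68.02097820858376 hole diff 23.18002014807547
25 [178.14 199.39 224.65 252.15] edge diff 74.00731691563112 hole diff 25.26243178845121
```

move_arm --rows '[[[0,-9,20,0,-1],[0,-9,39,0,-1],[0,-9,39.4,0,-1],[0,-3,39.4,0,-1],[0,2.9,38.4,0,-1],[0,7.9,35.4,0,-1],[0,13.2,33.1,0,-1],[0,16.5,31.8,0,-1],[0,19.8,30.7,0,-1],[0,24.3,29.2,0,-1],[0,27.8,28.4,0,-1],[0,27.8,28.4,0,-1]]]'

```text
time_s: 22.4
eef_pos: [550.7, -217.4, 64.3]
ee_rot: [0.007, 0.894, 0.448, -0.0]
force: [-3.1, 2.9, -2.3]
grip_width: 0.483
```

move_arm --rows '[[[0,-5,0,0,-1],[0,-12,0,0,-1],[0,-24,-10,0,-1],[0,-24,-30,0,-1],[0,-24,-30,0,-1]]]'

```text
time_s: 23.02
eef_pos: [532.1, -203.1, 96.3]
ee_rot: [0.009, 0.894, 0.448, 0.001]
force: [-1.0, -1.1, -1.2]
grip_width: 0.473
```

```bash
python3 edge.py
```

```text
[(178, np.float64(18.6)), (183, np.float64(3.1)), (244, np.float64(3.5)), (253, np.float64(-25.3)), (261, np.float64(12.2))]
[(178, np.float64(27.8)), (243, np.float64(3.4)), (252, np.float64(-4.8)), (256, np.float64(15.8)), (259, np.float64(-16.4))]
23.075 [ 531.6  -202.83   94.97] [-0.44  0.07 -1.42] 40.277179309576496
0 [202.03 213.3  227.3  243.36] edge diff 41.328072942794364 hole diff 14.006298727389094
5 [196.93 210.2  226.61 245.28] edge diff 48.344768005580846 hole diff 16.402312620316536
10 [191.98 207.26 226.   247.14] edge diff 55.1590730566117 hole diff 18.738859815716182
15 [187.2  204.48 225.49 248.94] edge diff 61.73466466105046 hole diff 21.003955904622416
20 [182.61 201.88 225.07 250.65] edge diff 68.03399044950447 hole diff 23.18449514366742
25 [178.23 199.49 224.75 252.25] edge diff 74.01819326008393 hole diff 25.26617577336367
```

Released tilt is now about 18°, near the ~19° needed. Moving towards the camera, with a somewhat firmer grip.

```bash
python3 -c "
from h import *
print(delta([420,-20,260],-88.7))"
```

```text
(array([  78.7, -196.4, -168.3]), np.float64(23.66), np.float64(53.26))
```

move_arm --rows '[[[5,-15,-45,0,-1],[15,-40,-90,1.6,-1],[30,-80,-130,3.2,-1],[50,-120,-168,4.8,-1],[65,-160,-168,6.4,-1],[78.7,-196,-168,8,-1],[78.7,-196,-168,9.6,-1],[78.7,-196,-168,11.2,-1],[78.7,-196,-168,12.8,-1],[78.7,-196,-168,14.4,-1],[78.7,-196,-168,15,-1]]]' --squeeze 35

```text
time_s: 24.45
eef_pos: [420.2, -20.2, 259.1]
ee_rot: [0.005, 0.948, -0.317, 0.006]
force: [-0.4, -0.2, -1.1]
grip_width: 0.479
```

```bash
python3 -c "
from h import *
print(sense()['eef_pos'],delta([420,14,240],-88.7))"
```

```text
[420.18 -20.24 259.09] (array([-21. , -27.4,  18.6]), np.float64(8.63), np.float64(-36.92))
```

move_arm --rows '[[[-5,-6,4,1.6,-1],[-10,-12,8,3.2,-1],[-15,-20,14,4.8,-1],[-21,-27.4,18.6,6.4,-1],[-21,-27.4,18.6,8,-1],[-21,-27.4,18.6,8.63,-1],[-21,-27.4,18.6,8.63,-1],[-21,-27.4,18.6,8.63,-1]]]'

```text
time_s: 25.45
eef_pos: [419.9, 14.0, 239.8]
ee_rot: [0.002, 0.715, -0.699, 0.007]
force: [0.0, 0.6, -0.4]
grip_width: 0.476
```

```bash
python3 edge.py; python3 - <<'E'
from h import *
import pickle
w=eyes.capture("wrist"); pickle.dump(w,open("w10.pkl","wb")); cv2.imwrite("pics/w10.png",cv2.resize(w["color"][150:270,180:330],None,fx=5,fy=5,interpolation=cv2.INTER_CUBIC)); print(sense()["ee_rot"])
E
```

```text
[(173, np.float64(-13.7)), (177, np.float64(-31.1)), (244, np.float64(2.7)), (253, np.float64(-14.0))]
[(178, np.float64(-46.0)), (185, np.float64(-5.8)), (199, np.float64(-4.8)), (243, np.float64(2.7)), (252, np.float64(-14.2))]
25.5 [419.93  14.   239.85] [ 0.41 -0.66 -0.72] 40.74322508522632
0 [203.53 214.94 229.14 245.46] edge diff 41.927569440350055 hole diff 14.205514838837502
5 [198.41 211.84 228.45 247.39] edge diff 48.97885577055891 hole diff 16.612931743833542
10 [193.45 208.88 227.84 249.27] edge diff 55.82444775838141 hole diff 18.95996842033071
15 [188.65 206.09 227.33 251.08] edge diff 62.42791030236111 hole diff 21.234623792710067
20 [184.05 203.49 226.91 252.8 ] edge diff 68.75157922626704 hole diff 23.423763481861414
25 [179.66 201.08 226.6  254.41] edge diff 74.75648511933375 hole diff 25.513043493086514
[ 0.    0.72 -0.7   0.01]
```

View pics/w10.png

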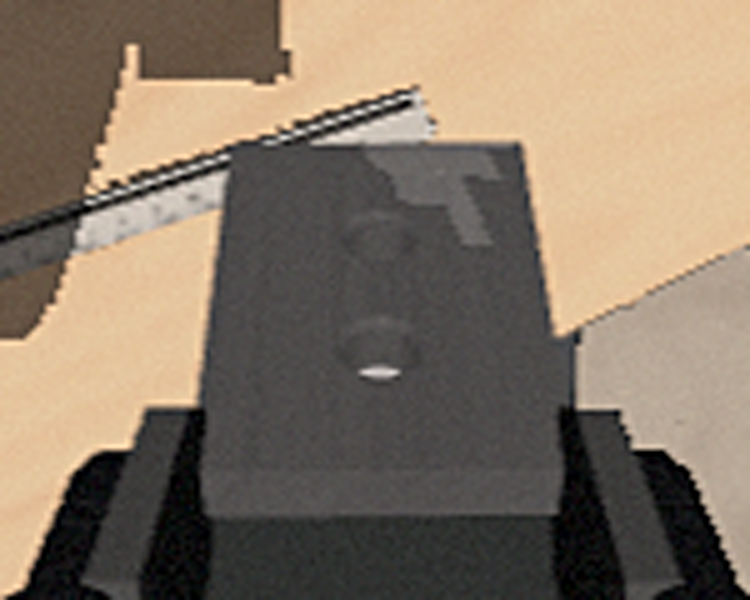

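Face corners in the crop: bottom (231,145) and (521,143), top (202,470) and (560,470), rear top edge y≈515, holes at (379,237) and (379,346).

```bash
cat > pnp.py <<'E'
from h import *
def pose(w,pts,crop=(180,150),k=5):
    f=w["color"].shape[0]/2/np.tan(np.radians(w["vertical_fov"]/2))
    K=np.array([[f,0,w["cx"]],[0,f,w["cy"]],[0,0,1]])
    O=np.array([[0,22,0],[0,-22,0],[0,-22,64],[0,22,64],[-8,22,64],[-8,-22,64],[0,0,22],[0,0,44]],float)
    I=(np.array(pts,float)+.5)/k-.5+np.array(crop); m=~np.isnan(I[:,0])
    ok,rv,tv=cv2.solvePnP(O[m],I[m],K,None,flags=cv2.SOLVEPNP_SQPNP)
    rv,tv=cv2.solvePnPRefineLM(O[m],I[m],K,None,rv,tv)
    e=cv2.projectPoints(O[m],rv,tv,K,None)[0][:,0]-I[m]
    C=rot(w["attitude"]).as_matrix(); Rb=C@cv2.Rodrigues(rv)[0]; tb=C@tv[:,0]+w["xyz"]
    x=Rb[:,0]; c=tb+Rb@[0,0,36]
    print("resid px",np.abs(e).max(0)); print("face centre",c,"x axis yaw",np.degrees(np.arctan2(x[1],x[0])),"pitch up",np.degrees(np.arcsin(x[2])),"y axis rise",np.degrees(np.arcsin(Rb[2,1])))
    return c,Rb
if __name__=="__main__":
    import pickle
    w=pickle.load(open("w10.pkl","rb")); n=float("nan")
    P=[(231,145),(521,143),(560,470),(202,470),(212,515),(555,515),(379,240),(379,349)]
    c,Rb=pose(w,P); pose(w,P[:6]+[(n,n)]*2); pose(w,P[:4]+[(n,n)]*4)
    s=sense(); r=rot(s["ee_rot"]); print("TCP",s["eef_pos"],"face - TCP",c-s["eef_pos"],"tool z",r.as_matrix()[:,2],"tool x",r.as_matrix()[:,0])
E
python3 pnp.py
```

```text
resid px [1.25 0.82]
face centre [429.05  14.45 225.82] x axis yaw 1.0363999166664428 pitch up 22.864919091848364 y axis rise 0.15277486985411062
resid px [1.25 0.78]
face centre [429.02  14.43 225.79] x axis yaw 0.9708518251410716 pitch up 22.94801776886088 y axis rise 0.2033160681321849
resid px [1.07 0.26]
face centre [429.65  14.59 226.66] x axis yaw 1.0807416941810766 pitch up 22.326140432555434 y axis rise 0.05879190583147114
TCP [419.95  13.99 239.9 ] face - TCP [  9.1    0.47 -14.08] tool z [ 0.01 -0.01 -1.  ] tool x [ 0.02 -1.    0.01]
```

```bash
python3 - <<'E'
from h import *
import pickle
w=pickle.load(open("w10.pkl","rb")); g=cv2.cvtColor(w["color"],cv2.COLOR_BGR2GRAY).astype(int)
for v in list(range(176,258,4)): print(v,g[v,212:234],'|',g[v,278:302])
m=cv2.imread("pics/w7.png",0).astype(int); print("w7")
for v in range(200,256,6): print(v,m[v,210:236],'|',m[v,278:302])
E
```

```text
176 [204 202 203 204 201 207 202 200 200 200 197 198 197 200 200 199 201 203
 203 205 211 209] | [204 206 206 205 209 203 208 205 203 201 202 202 205 204 206 198 204 201
 202 203 200 203 201 201]
180 [203 203 206 204 209 205 205 211 144 160 150  52  71  68  66  74  76  74
  75  77  71  75] | [ 67  68  67  70  69  62 108 185 209 205 202 202 200 199 206 199 202 199
 199 203 201 205 202 199]
184 [ 71  71 127 211 183 130  81  37  32  29 103 130 157 139  68  75  78  75
  76  80  78  77] | [108  90  75  74  73  73  60 171 213 206 201 203 199 201 202 204 207 202
 203 203 202 200 205 203]
188 [168 207 204 203 198 203 188 187 199 202 201 208 156  80  68  77  76  76
  77  78  80  79] | [ 72  73  73  74  73  71  74  81 178 209 204 199 204 203 203 203 200 206
 207 199 204 205 207 203]
192 [187 199 183 186 195 191 186 172 180 186 203 205 131  63  72  69  76  76
  76  78  79  71] | [ 70  80  73  82  76  77  68  71 110 189 205 205 202 203 201 202 205 200
 200 203 201 202 199 205]
196 [206 200 206 206 202 206 201 205 203 204 213 167  82  72  76  74  78  78
  75  78  77  70] | [ 77  70  70  76  76  7
[... 3822 characters left out ...]
6 84 84 81 87 88 84 81 80 88 81
 82 93] | [87 86 83 84 85 87 83 80 91 84 90 85 92 70 33 13  0 18 13 64 81 76 78 81]
242 [77 75 85 61 19 19 17 14  5 29 70 90 87 82 89 82 87 89 87 77 80 81 82 81
 85 84] | [82 91 83 82 82 85 81 84 82 81 81 85 90 91 69 33  8 22 18  4  2 62 81 78]
248 [ 82  57  17   9  23  15  13  11   2  90 110 108 109 112 110 112 105 103
 102 109 113 108 109 110 113 112] | [110 111 111 113 109 113 109 108 109 109 108 106 112 113 105  54  13  22
  16  22  15   1  36  68]
254 [ 39  10  10  10  11  14  11  19  12  67 107 112 107 104 107 112 109 105
 113 111 109 108 112 109 108 109] | [226 255 211  87 101 229 255 252 254 255 208 100 111 118  93  35   6  22
  25  18   0  21  19  15]
```

The finger pads hide the top corners by about 2 px each, so I'll extrapolate the side edges (rows 192–228) to the top edge and redo the fit.

```bash
cat > meas.py <<'E'
from pnp import *
def measure(w):
    g=cv2.cvtColor(w["color"],cv2.COLOR_BGR2GRAY).astype(float); b=cv2.GaussianBlur(g,(3,3),0)
    vs=np.arange(188,229,2); L=[];Rr=[]
    for v in vs:
        d=np.abs(np.diff(b[v])); 
        for rng,o in((range(214,230),L),(range(281,298),Rr)):
            i=max(rng,key=lambda k:d[k]); k=np.arange(i-2,i+3); o.append((k@d[k])/d[k].sum()+.5)
    def line(o):
        o=np.array(o); p=np.polyfit(vs,o,1); r=o-np.polyval(p,vs); m=abs(r)<max(1,np.median(abs(r))*2); return np.polyfit(vs[m],o[m],1)
    pl,pr=line(L),line(Rr)
    m=b[:,228:283].mean(1); d=np.abs(np.diff(m))
    vb=max(range(170,190),key=lambda k:d[k]); k=np.arange(vb-2,vb+3); vb=(k@d[k])/d[k].sum()+.5
    vt=max(range(239,248),key=lambda k:d[k]); k=np.arange(vt-1,vt+2); vt=(k@d[k])/d[k].sum()+.5
    vr=max(range(249,257),key=lambda k:d[k])+.5
    print("lines",pl,pr,"v bottom/top/rear",vb,vt,vr)
    n=float("nan"); P=[(np.polyval(pl,vb),vb),(np.polyval(pr,vb),vb),(np.polyval(pr,vt),vt),(np.polyval(pl,vt),vt)]+[(n,n)]*4
    pose(w,P,(0,0),1)
    P[6:]=[(255.5,197.6),(255.5,219.4)]; 
    return pose(w,P,(0,0),1)
if __name__=="__main__":
    import pickle,sys
    w=pickle.load(open("w10.pkl","rb")) if len(sys.argv)<2 else eyes.capture("wrist")
    c,Rb=measure(w); s=sense(); print(s["time_s"],s["eef_pos"],"face-TCP",c-s["eef_pos"])
E
python3 meas.py
```

```text
lines [ -0.13 248.72] [  0.26 236.79] v bottom/top/rear 178.10729923607227 243.48422712933754 252.5
resid px [1.48 0.36]
face centre [436.04  14.35 240.48] x axis yaw -0.6962204690661062 pitch up 17.759451355985775 y axis rise 2.1021159651171293
resid px [1.42 0.84]
face centre [435.72  14.47 240.27] x axis yaw -0.5422031433203806 pitch up 17.716919032410907 y axis rise 1.953689159635136
25.55 [419.95  13.99 239.9 ] face-TCP [15.77  0.48  0.37]
```

```bash
sed -i 's/pl,pr=line(L),line(Rr)/pl=line(L); n_=13; vs,vs0=vs[:n_],vs; pr=line(Rr[:n_])/; s/return np.polyfit(vs\[m\],o\[m\],1)/return np.polyfit(vs[m],o[m],1)/' meas.py; python3 meas.py
```

```text
lines [ -0.13 248.72] [  0.17 252.68] v bottom/top/rear 178.10729923607227 243.48422712933754 252.5
resid px [0.12 0.11]
face centre [434.13  14.69 236.24] x axis yaw 0.607460321857044 pitch up 19.258604586703704 y axis rise 0.4116203108605314
resid px [0.26 0.77]
face centre [433.86  14.68 236.06] x axis yaw 0.6591367398949656 pitch up 19.204077626372886 y axis rise 0.3467281789260672
25.55 [419.95  13.99 239.9 ] face-TCP [13.91  0.69 -3.84]
```

The fit is now consistent (residual 0.1–0.3 px): pitch 19.2°, yaw 0.65°, face centre 13.9 mm ahead of the TCP. Now I move it to the focus, estimated at (474.4, 15.4, 228.6).

```bash
python3 -c "
from h import *
print(delta([460.4,14.7,232.4],None), proj(eyes.capture('scene'),[[474,15,228],[598,18,270]]))"
```

```text
(array([  0.1, -40.4,   7.8]), 0, np.float64(-88.66)) [[205.84 183.  ]
 [210.93 159.08]]
```

move_arm --rows '[[[0,-12,3,-0.1,-1],[0,-24,5,-0.1,-1],[0,-34,7,-0.1,-1],[0,-40.4,7.8,-0.1,-1],[0,-40.4,7.8,-0.1,-1],[0,-40.4,7.8,-0.1,-1],[0,-40.4,7.8,-0.1,-1],[0,-40.4,7.8,-0.1,-1]]]'

```text
time_s: 26.6
eef_pos: [460.3, 14.8, 232.5]
ee_rot: [0.002, 0.719, -0.695, 0.007]
force: [0.1, 0.0, -0.6]
grip_width: 0.48
```

```bash
python3 meas.py x; python3 - <<'E'
from h import *
s=sense();print(s["force"],s["dq"],s["grip_width"]*85)
# ring light in the wrist view? any bright LED/ring pixels near predicted place
w=eyes.capture("wrist"); print(proj(w,[[597.5,18,270.5],[597,18,304]]))
E
```

```text
lines [ -0.13 248.82] [  0.17 253.26] v bottom/top/rear 178.1905281730932 243.47228075863185 252.5
resid px [0.07 0.09]
face centre [474.4   15.66 228.74] x axis yaw 1.2480223395168908 pitch up 19.256108294877375 y axis rise 0.3225210782658303
resid px [0.25 0.73]
face centre [474.14  15.64 228.58] x axis yaw 1.2954083923526862 pitch up 19.20479369949147 y axis rise 0.26218203363044285
26.65 [460.34  14.82 232.53] face-TCP [13.8   0.82 -3.96]
[-0.26 -0.42 -1.11] [ 0.  0.  0. -0.  0. -0.] 40.699993964620546
[[ 261.45  -64.68]
 [ 266.07 -144.66]]
```

```bash
python3 - <<'E'
from h import *
import pickle
w3=pickle.load(open("w3.pkl","rb"));w4=pickle.load(open("w4.pkl","rb"))
yw=np.radians(1.2); k=np.linspace(0,2*np.pi,181)
for t in(16,18,20,22):
  for L in([598,18,270.5],[600,17.5,271]):
    t_=np.radians(t); y=np.array([-np.sin(yw),np.cos(yw),0]); n=np.array([np.cos(t_)*np.cos(yw),np.cos(t_)*np.sin(yw),np.sin(t_)]); up=np.cross(n,y)
    P=np.array(L)+33.5*(np.cos(k)[:,None]*up+np.sin(k)[:,None]*y)
    q3=(proj(w3,P)-[412,130]+.5)*4-.5; q4=(proj(w4,P)-[412,17]+.5)*4-.5+[400,0]
    print(t,L,"A",q3.min(0),q3.max(0),"B",q4.min(0),q4.max(0))
# measured ring edge: dark/bright outline along horizontal lines through the centre
for w,v0,u0 in((w3,130,44),(w4,17,72)):
    g=cv2.cvtColor(w["color"],cv2.COLOR_BGR2GRAY).astype(int)
    for r in(55,63,70): print(r*4,412+0,g[v0+r,412+25:512])
E
```

```text
16 [598, 18, 270.5] A [113.42 114.05] [234.45 381.45] B [606.6   77.22] [776.73 409.56]
16 [600, 17.5, 271] A [121.3  116.49] [244.59 384.2 ] B [615.58  79.48] [788.79 412.02]
18 [598, 18, 270.5] A [117.5  114.09] [229.02 381.21] B [611.4  77.3] [770.08 409.56]
18 [600, 17.5, 271] A [125.4  116.54] [239.13 383.96] B [620.4   79.56] [782.1  412.02]
20 [598, 18, 270.5] A [121.48 114.15] [223.68 380.94] B [616.12  77.39] [763.47 409.55]
20 [600, 17.5, 271] A [129.4  116.59] [233.76 383.69] B [625.15  79.65] [775.45 412.02]
22 [598, 18, 270.5] A [125.3 114.2] [218.51 380.66] B [620.76  77.49] [756.96 409.55]
22 [600, 17.5, 271] A [133.25 116.65] [228.56 383.4 ] B [629.82  79.75] [768.9  412.01]
220 412 [161 162 166 163 165 161 170 136  86  76  80  55   3   1   3   1  18   0
   9   5   2   7   7  12   0  30  46  47  52  50  42  90  98  56   0   5
  23  16  19  18  16  23  15   0  18  18  12   0  14   8  15  20   1  12
   6  14   0  17   0  11   0  14   4   2   1  13  24  30  23  26  11  35
  39  45  58]
252 412 [162 162 159 162 158 167 143  76  44  49  18   6   1   1  22   1  17   2
  13 
[... 783 characters left out ...]
24  47  59  52  55  53  55  47 141 149  59   1  17  17  33
  32  20  20]
252 412 [130 131 135 137 145 105  39   6   2   5   8  21  22  29  14   0   5   0
   7   0   3   0   0  17 101 137 129 125 133 121  91  72  78  59  49  64
  66  32   2   9   2  13  13   7  10  11   6  14   1   6   1  22   1  10
   0  13  45  86  90  74  92  73  43  81 146 117   1  13  29  34  25  36
  24  29  26]
280 412 [118  64   0  14   4  19  15  21  28  22  18  47  48  53  53  45  53  50
  52  48  52  54  48  55  55  49  53  58  51  49  53  55  58  61  62  43
  29   1   1   4   2   5  14   5  12  12   3  14   4   6   0  16   0  15
  51  53  58  59  55  50  42 115 166 119   0  18  22  28  28  28  22  20
  26  31  26]
```

The ring outlines fit best with the lens at about (599.5, 17.6, 271) and a dip of about 19.5°, so a small correction of +2.5, -0.6, -1 mm is left.

move_arm --rows '[[[0.6,-2.5,1,0,-1],[0.6,-2.5,1,0,-1],[0.6,-2.5,1,0,-1],[0.6,-2.5,1,0,-1],[0.6,-2.5,1,0,-1],[0.6,-2.5,1,0,-1]]]'

```text
time_s: 27.45
eef_pos: [462.9, 14.3, 231.6]
ee_rot: [0.002, 0.719, -0.695, 0.007]
force: [0.6, 0.2, -1.1]
grip_width: 0.476
```

```bash
python3 meas.py x; python3 - <<'E'
from h import *
t=eyes.capture("top"); a=cv2.imread("pics/top0.png")
d=cv2.absdiff(t["color"],a).max(2)
for n,p in(("camera base",[760,-30,14]),("pot",[742,-206,32]),("dropper",[604,-435,60]),("handle now",[503,-370,95]),("tray",proj(t,[[0,0,0]])[0].tolist()+[0])):
    if n=="tray": u,v=150,245
    else: u,v=proj(t,p)[0].astype(int)
    print(n,(u,v),"mean diff",d[v-6:v+7,u-6:u+7].mean())
s=sense(); print(s["time_s"],s["force"],abs(s["dq"]).max())
E
```

```text
lines [ -0.13 248.61] [  0.17 253.04] v bottom/top/rear 178.2029524987066 243.53216760145168 252.5
resid px [0.06 0.1 ]
face centre [477.02  15.15 227.94] x axis yaw 1.2093802837902012 pitch up 19.221866435847335 y axis rise 0.37248126538683124
resid px [0.28 0.72]
face centre [476.77  15.13 227.78] x axis yaw 1.2576751364910477 pitch up 19.168665660621585 y axis rise 0.3086725987212455
27.5 [462.89  14.29 231.55] face-TCP [13.89  0.85 -3.77]
camera base (np.int64(230), np.int64(157)) mean diff 5.911242603550296
pot (np.int64(274), np.int64(160)) mean diff 6.14792899408284
dropper (np.int64(336), np.int64(193)) mean diff 3.6153846153846154
handle now (np.int64(322), np.int64(219)) mean diff 30.568047337278106
tray (150, 245) mean diff 4.745562130177515
27.55 [ 0.43  0.44 -0.26] 0.002120424495093971
```

Everything is in place and steady, and the neighbouring objects have not moved. Handing in.

```bash
python3 -c "
from rig import ctrl
print(ctrl.finish_job())"
```

```text
the job is handed in; nothing more can be done
None
```

The clamp is open, and the bracket was lifted off its pins and is held still in front of the inspection camera. I handed the job in at about 27.6 s of the 54 s.

- **Clamp:** I gripped the blue handle and swung it back to its stop at about 1.15 rad. The picture afterwards showed the hold-down arm standing clear of the bracket.
- **Tilting the bracket:** the moves allow no tool tilt, so I pivoted the bracket in the grip by pressing its foot against the side of the fixture plate. The first push slipped over the plate or sprang back to about 6°. Further, harder pushes got it to the lens angle.
- **Last checks from the wrist camera:**

| | Bracket, measured | Target, estimated |
|---|---|---|
| Drilled face centre (mm) | (477.0, 15.1, 227.9) | (477.0, 15.0, 227.6) |
| Upward pitch | 19.2° | 19.5° |
| Yaw | 1.2° | 1.2° |
| Sideways lean | 0.3° | 0° |

- **Steadiness:** the joints were still and no outside force showed on the tool.
- **Neighbouring objects:** before and after top views showed no change at the camera base, tray, oil dropper or grease pot.

**What disagreed:** my estimates of the lens position differed by up to about 4 mm in x, from 595.5 mm using the stand's dimensions to 600 mm from the wrist camera. Its dip came out between 17° and 20°. I relied mainly on the wrist camera. The bracket also slid about 5 mm in the pads during the pushes, which I allowed for using its measured pose.

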